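# Air the slide-drying cabinet

### The arm

A 7-joint arm with a two-finger parallel gripper is mounted at the origin on the work surface. World frame = base frame: x ahead of the robot, y to its left, z up, the work surface at z = 0. Lengths are in mm, angles in rad, forces in N, time in s.
With the tool pointing down it reaches from about 400 to 875 mm from the base axis. Payload 4.4 kg.
Tool frame: the origin (TCP) lies at the very end of the fingers, on their centre line; the grasp point (between the pads) lies 19 mm behind it; z points along the fingers, y is the line along which they close (so a half turn about z gives the same grasp; the last joint's range is limited). The gripper opens to 85 mm and grips with 20 to 120 N. Pads are 22 mm wide; open, the fingers measure 114 mm over their backs; the gripper's body (76 mm by 85 mm) begins 54 mm behind the grasp point. The pads swing forward as they close: fully open they stand 13 mm farther back than shut.
Start: joints at [1.258, 0.628, 0.038, 1.517, -0.027, 0.996, -0.02], TCP at [158.825, -630.312, 194.113] pointing down, gripper open.
Joint ranges: [-3.06, 3.06], [-0.37, 2.12], [-1.25, 1.32], [0.18, 2.47], [-1.1, 4.24], [0.23, 1.98], [-2.94, 2.94]. Speed limits (rad/s): [2.57, 2.57, 3.14, 3.14, 3.14, 3.14, 3.14].

### API

Orientations are given as [roll, pitch, yaw] about the fixed x, y, z axes, in that order (R = Rz(yaw) Ry(pitch) Rx(roll)).
In Python, from cell import monitor, viewer, workorder gives the robot as it stands.
- The arm moves only by the tool arm_command, never from a script. Its argument "series" is one flat list of numbers, 5 for each row, row after row: the opening in per cent of the stroke, from 0 (shut) to 100 (fully open), then the shift along the tool's x, y, z in cm, then the turn about the tool's z in degrees. In form: [claw, x, y, z, roll, claw, x, y, z, roll, ...]. A call has exactly 5 rows; each row is the pose to reach, as a shift and turn from the pose commanded when the call began, along the tool's axes at that moment; what a row does not reach only later rows make up. A row lasts 1/12 s, in which the tool goes at most 41.7 mm and 7.16 degrees, less where a joint would pass 70% of its speed; a pose out of reach is approached as far as the arm can. A call with a gripper value outside its range is refused whole. The fingers move at their own pace and stop on an object; the grip force is fixed at half the most. Time passes only in rows, so rows that repeat a pose let the fingers close, or fill a call up. It gives the time, the measured TCP pose, the force, the opening and the grip force at its end, in the units of the state.
- monitor.read_state(): the state, without advancing time (a new reading comes with each control period).
- viewer.get_image(name): name is "scene" or "top" or "wrist"; returns (picture, depth): 384x512x3 uint8, red, green, blue; 384x512 float32, mm along the optical axis (not along the pixel's ray), 0 where there is no reading.
- viewer.camera_model(name): a dict with "mtx" (3x3 intrinsics, pixels), "dist_coeffs" ([k1, k2, p1, p2, k3] as OpenCV has them; the pictures are not rectified), "R" (3x3) and "t" (3): a world point X has camera coordinates R X + t. Camera axes: x right, y down, z forward; pixel columns grow to the right and rows downward; lengths in mm; the calibration is good to about 2 mm. A picture is of the moment at which its call begins: read the wrist's pose just before it. camera_model takes no time and is no camera call; for the wrist camera it gives the pose at the moment of the call.
- workorder.finish_job(): hands the job in; it is judged then, once.
The state is a dict: "clock": time; "qpos": joint angles; "qd": joint speeds; "tau": joint torques, N m; "eef_pos": TCP position; "tool_rot": TCP orientation; "force": force on the tool from outside, world axes, zero at the start; "torque": the same for the moment, N m; "width": finger opening in mm; "gripper_force": force on a finger pad.
Only numpy, scipy, OpenCV 4.12 (cv2) and the standard library are available. Lean on these libraries where they do the work, as an engineer would, in place of code of your own. Each camera call takes 0.05 s, during which the arm holds its last target. There are 200 camera calls.

### The job

Air the slide-drying cabinet: first swing the lever of the vent on its top to the middle mark (45 degrees, half open). Then draw the door's worn bolt by its upright handle, lifting it over the bent-up lip of the keeper while you pull, and open the door about a hand's width (some 9 cm at its free edge). The door springs shut by itself, so finish still holding it ajar, steady, by the bolt's handle, with the vent left half open and the slide box, bottle and jar undisturbed.

Things in the scene. Friction and masses are not known exactly. Their poses are not given: they have to be found in the camera images.
- cabinet: white sheet-steel drying cabinet, fixed, 400 mm wide, 200 high. Origin: underside, mid-width, 138 mm behind the front face of the closed door, 120 mm before its back. x points from the door to the back (at yaw 0 the door faces the robot), y to the left as the robot sees it, z up. On its top, round the vent, a flat quarter scale has three black marks, at 0, 45 and 90 degrees
- vent (a joint): angle of the vent lever, rad: 0 = closed, pointing straight to the front (cabinet -x); it grows clockwise as seen from above, 0.785 = half open (middle mark), 1.571 = open, pointing to cabinet +y. It stays where it is left; about 1 N at the knob moves it
- vent_pivot (a point): point on the vertical axis of the vent lever, at cabinet (0, 50, 236) mm, level with the middle of the lever's knob
- vent_knob (a point): middle of the upright black knob at the end of the vent lever: 18 mm diameter, 30 mm tall, 85 mm from the pivot; its top is 15 mm above this point, the lever's flat arm (14 mm wide) begins 21 mm below it, the cabinet's top is 36 mm below it
- door (a joint): angle of the door, rad: 0 = shut, grows as it opens towards the robot, turning clockwise seen from above about the upright hinge on its left (cabinet +y) edge; 0.30 leaves a gap of 9 cm at the free edge. A spring pulls it shut (about 3 to 4 N felt at the bolt's handle). While the bolt is in the keeper the door cannot open
- door_hinge (a point): point on the door's hinge axis, at the left front edge: cabinet (-141, 193, 172) mm
- door_edge (a point): middle of the front of the door's free edge, 305 mm from the hinge axis; the door is 302 wide, 183 high, 18 mm thick, its top 195 mm above the bench
- bolt: steel bolt on the door's front: a level square bar 14 x 14 mm, 192 mm long, along cabinet y, with an upright handle; 0.3 kg. Origin: on the bar's centre line under the handle, at cabinet (-156, -75, 172) mm when home. It runs in two tall worn guides on the door (tops 199 mm above the bench), 28 mm right and 85 mm left of the handle at home. Axes as the cabinet's; they turn with the door
- keeper: steel staple on the fixed column right of the door, top 204 mm above the bench; its sill is bent up into a lip on the door side. The bolt's right end, the nose, passes through it and 10 mm beyond; a tooth 9 mm deep under the nose catches behind the lip after 4 mm of draw unless the bolt is lifted 8 mm or more until it is clear (24 mm of draw). Origin and axes: those of the cabinet
- bolt_knob (a point): middle of the bolt's upright round handle, 46 mm above the body's origin, so 218 mm above the bench at rest: 18 mm diameter, 36 mm tall, a 25 mm cap 6 mm thick on its top (cap top 24 mm above this point), a thin stem below it. It lies about 220 mm from the hinge axis along the door once the bolt is drawn
- bolt_draw (a joint): how far the bolt is drawn out of the keeper, m: 0 = home, grows to the left along the door (cabinet +y when shut); the nose is clear of the keeper above 0.024, the stop is at 0.055. Sliding friction about 1.5 N; it does not spring back
- bolt_lift (a joint): how far the bolt is lifted in its worn guides, m: 0 = sagging at the bottom, stop at 0.014; it falls back under its own weight (about 3 N)
- slide_box: closed grey box of slides, 100 x 85 x 30 mm, standing on the cabinet's top near the right rear corner; origin under its centre. Leave it alone
- stain_bottle: amber bottle, 60 mm diameter, 145 mm tall, standing on the bench to the left of the cabinet; origin under its centre. Leave it alone
- staining_jar: glass jar, 72 mm diameter at the rim, 85 mm tall, on the bench to the right of the cabinet; origin under its centre. Leave it alone

How it is judged (in metres and radians):
On the way, in this order (a step that is already met when the one before it is completed fails the run):
1. the vent lever stands at the middle mark, with the door still shut and bolted (value of joint vent between 0.665 and 0.905 rad and value of joint door below 0.06 rad and value of joint bolt_draw below 0.012 m), for 0.3 s.
2. the bolt is drawn clear of the keeper (value of joint bolt_draw above 0.026 m), for 0.1 s.
At the end, for the whole second after the job is handed in: The door stands still at 0.20 to 0.42 rad (6 to 12.5 cm open at its free edge), held there by the fingers on the bolt (contact force above 1 N), the bolt still drawn more than 24 mm, and the vent lever within 0.12 rad of 45 degrees (value of joint door between 0.2 and 0.42 rad and velocity of joint door between -0.06 and 0.06 rad/s and contact force between the fingers and bolt above 1 N and value of joint bolt_draw above 0.024 m and value of joint vent between 0.665 and 0.905 rad); the arm keeps its last pose, push and grip.
It fails at once if the slide box, the bottle or the jar is moved by more than 3 cm (distance of any of slide_box, stain_bottle, staining_jar from where it was at the start of the episode above 0.03 m).
It fails at once if the door is swung wide open (over 0.6 rad, 18 cm at its free edge) (value of joint door above 0.6 rad).
It also fails if it takes over 48 s, if anything falls off the work surface, if the arm or the gripper's body presses on something with over 40 N, if the wrist force passes 120 N, or if a joint passes its speed limit or range.

## Working session

There is one attempt and no reset: what is moved stays moved. The work goes in short steps, Python scripts to look and compute and a tool call to move; the robot and the scene stay as the last step left them, time stands still between calls to the robot, and variables do not carry over. Pictures are saved under pics/ and viewed, at most 10 in all, crops included, and the job is handed in when it is done.

Besides the shell and the picture viewer there is one more tool, called by a JSON object that holds its "method" and its "body", one argument or row to a line. arm_command: Moves the arm, as the interface text tells. Its arguments: {"type":"object","properties":{"series":{"type":"array","items":{"type":"number"}}},"required":["series"]}

```bash
mkdir -p pics; python3 - <<'E'
from cell import monitor, viewer
import cv2,numpy as np
s=monitor.read_state();print(s)
for n in("scene","top"):
    p,d=viewer.get_image(n);cv2.imwrite(f"pics/{n}1.png",p[:,:,::-1]);np.savez(f"{n}1.npz",p=p,d=d)
    m=viewer.camera_model(n);print(n,m)
E
```

```text
{'clock': 0.0, 'qpos': array([ 1.25818756,  0.62932199,  0.03844413,  1.51839736, -0.02699045,
        0.99630772, -0.0200322 ]), 'qd': array([-0.00058072, -0.00020681,  0.00174018, -0.00152025,  0.00134655,
        0.0004806 , -0.00119191]), 'tau': array([-9.10764065e-04, -5.63410950e+01,  1.22603673e+00, -1.93451214e+01,
        1.10788512e-02,  1.06157022e-02,  3.03111605e-06]), 'eef_pos': array([ 158.64977841, -629.60542021,  193.19546293]), 'tool_rot': array([-3.13967662e+00,  3.41197450e-05,  2.46779372e-01]), 'force': array([ 0.23061022,  0.05530174, -0.01458307]), 'torque': array([-0.00761883,  0.01822663, -0.02058565]), 'gripper_force': 0.0, 'width': 85.40833387906757}
scene {'mtx': array([[421.07718476,   0.        , 249.29666573],
       [  0.        , 421.07718476, 193.08861161],
       [  0.        ,   0.        ,   1.        ]]), 'dist_coeffs': array([-0.13499637,  0.        ,  0.        ,  0.        ,  0.        ]), 'R': array([[ 0.42488161, -0.90523399,  0.00520076],
       [-0.86041128, -0.40561593, -0.30849336],
       [ 0.28136818,  0.12659836, -0.95121228]]), 't': array([-252.48211669,  622.48690225, 1136.62260697])}
top {'mtx': array([[346.4006616 ,   0.        , 250.57610489],
       [  0.        , 346.4006616 , 195.68977666],
       [  0.        ,   0.        ,   1.        ]]), 'dist_coeffs': array([-0.01434606,  0.        ,  0.        ,  0.        ,  0.        ]), 'R': array([[-0.00848256, -0.99994233, -0.0065864 ],
       [-0.98492657,  0.0094928 , -0.17271231],
       [ 0.17276487,  0.00502208, -0.98495029]]), 't': array([ 16.15474711, 653.13005133, 960.63259349])}
```

View pics/scene1.png

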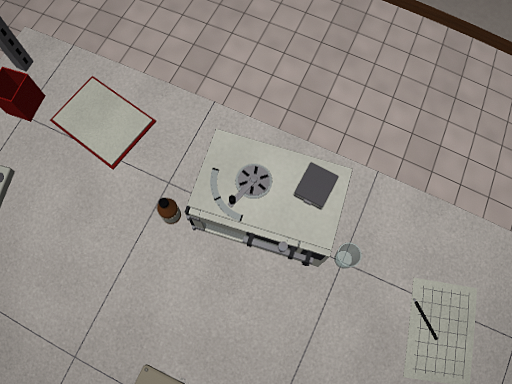

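View pics/top1.png

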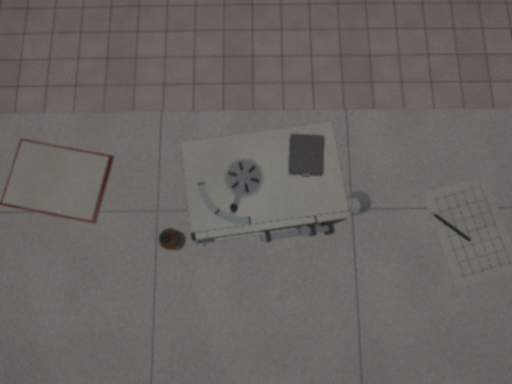

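The top view shows the cabinet slightly yawed, with the vent pivot near (243,177) and the lever knob near (234,207), which is between the 0 and 45 marks. The bolt handle is near (305,230) and the slide box near (306,155).

```bash
cat > h.py <<'E'
import numpy as np,cv2
from cell import viewer,monitor
def cloud(d,m):
    h,w=d.shape;v,u=np.mgrid[:h,:w]
    n=cv2.undistortPoints(np.stack([u,v],-1).reshape(-1,1,2).astype(np.float64),m["mtx"],m["dist_coeffs"]).reshape(h,w,2)
    c=np.dstack([n*d[...,None],d]);X=(c-m["t"])@m["R"];X[d<=0]=np.nan
    return X
def proj(P,m):
    return cv2.projectPoints(np.atleast_2d(P).astype(float),cv2.Rodrigues(m["R"])[0],m["t"],m["mtx"],m["dist_coeffs"])[0].reshape(-1,2)
def ray(uv,m,z):
    n=cv2.undistortPoints(np.array(uv,float).reshape(-1,1,2),m["mtx"],m["dist_coeffs"]).reshape(-1,2)
    r=np.c_[n,np.ones(len(n))]@m["R"];c=-m["R"].T@m["t"]
    return c+r*((z-c[2])/r[:,2])[:,None]
E
python3 - <<'E'
from h import *
for n in("top","scene"):
    f=np.load(f"{n}1.npz");m=viewer.camera_model(n);X=cloud(f["d"],m);z=X[...,2]
    print(n,"bench z",np.nanmedian(z))
    k=((z>188)&(z<208)).astype(np.uint8);k=cv2.morphologyEx(k,cv2.MORPH_OPEN,np.ones((3,3)))
    top=((z>197)&(z<204))
    print("top z",np.nanmedian(z[top]))
    P=X[k>0][:,:2].astype(np.float32);r=cv2.minAreaRect(P);print(r);print(cv2.boxPoints(r).round())
    for lo,hi in((225,262),(209,225)):
        k=((z>lo)&(z<hi)).astype(np.uint8);c,l,st,ce=cv2.connectedComponentsWithStats(k)
        for i in range(1,c):
            if st[i,4]>=4: print(lo,st[i,4],ce[i].round(1),np.nanmean(X[l==i],0).round(1),np.nanmax(z[l==i]).round(1))
    # corner rays of cabinet top by white mask
    hsv=cv2.cvtColor(f["p"],cv2.COLOR_RGB2HSV)
p=cv2.imread("pics/scene1.png")[115:280,140:370];cv2.imwrite("pics/crop1.png",cv2.resize(p,None,fx=3.4,fy=3.4,interpolation=cv2.INTER_CUBIC))
E
```

```text
top bench z -0.8866621401817177
top z 199.86337246431373
((659.60546875, -24.983810424804688), (289.6829833984375, 401.46270751953125), 7.177779197692871)
[[ 491.  156.]
 [ 541. -242.]
 [ 828. -206.]
 [ 778.  192.]]
225 1322 [306.4 153.4] [ 728.4 -130.1  229.6] 233.9
225 52 [233.3 207. ] [593.2  50.4 246.9] 252.5
225 85 [304.3 229.8] [ 538.2 -116.5  241.7] 246.4
209 16 [289.  149.5] [741.5 -88.2 220.9] 223.4
209 5 [237.8 163.8] [708.6  41.1 210.1] 211.7
209 332 [240.1 182.4] [660.1  35.4 212.9] 220.6
209 54 [253.8 180.1] [665.9   1.  210. ] 212.5
209 65 [303.5 173.7] [ 679.  -122.5  219.8] 225.0
209 5 [228.4 173.4] [683.9  64.8 210. ] 210.7
209 4 [228.5 180.5] [665.7  64.5 209.8] 210.4
209 5 [248.  189.6] [641.8  15.8 210.4] 211.2
209 15 [232.9 212.3] [584.8  53.3 214. ] 219.2
scene bench z -1.4071015635160067
top z 199.87223869770804
((671.6827392578125, 387.71026611328125), (310.2012634277344, 1244.9365234375), 0.10300841927528381)
[[ 515. 1010.]
 [ 518. -235.]
 [ 828. -234.]
 [ 826. 1010.]]
225 32 [ 1.1 22.1] [ 816.4 1005.   237.6] 256.6
225 1111 [316.1 184.7] [ 728.6 -130.4  229.5] 236.6
225 52 [232.1 199.5] [593.   49.5 245.4] 253.9
225 75 [282.9 245.4] [ 540.3 -116.3  241.8] 247.6
209 37 [ 2.9 27.4] [ 810.5 1005.4  216.8] 223.6
209 356 [249.1 185.2] [657.1  31.3 212.5] 224.4
209 23 [244.8 172.2] [686.4  58.  210.3] 212.9
209 4 [264.  172.2] [708.4  10.9 210.3] 212.7
209 17 [264.6 187.9] [668.6  -9.  209.9] 211.4
209 72 [307.2 201.3] [ 679.9 -126.7  218.6] 224.9
209 5 [280.6 250.2] [ 532.4 -115.8  214.1] 219.9
```

View pics/crop1.png

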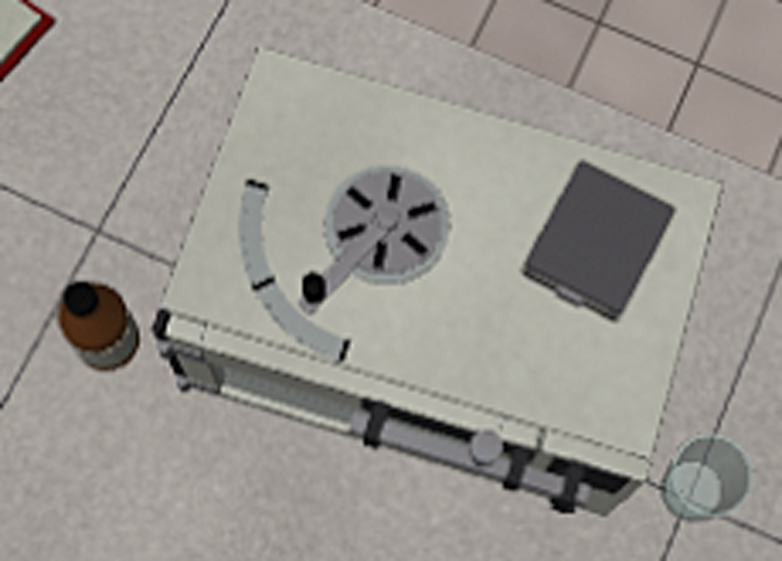

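The scene crop shows the lever about halfway between the 0 and 45 marks, and the bolt handle sits between the two guides. The fit gives cabinet yaw ≈ 0.125 and origin ≈ (684, -22). From that the vent knob is at ≈ (595, 49), and the bolt knob's predicted position matches its measured one at ≈ (539, -116). I'll lift and travel towards the vent.

{"method": "arm_command", "body": {
  "series": [100, 1, -0.8, -3.6, 0, 100, 3, -2.6, -7, 0, 100, 5.5, -5, -10, 0, 100, 8.4, -7.8, -12, 0, 100, 11.3, -10.5, -12, 0]
}}

```text
clock: 0.52
eef_pos: [239.9, -507.4, 317.1]
tool_rot: [3.135, -0.001, 0.244]
force: [1.1, -0.5, 0.5]
width: 85.3
gripper_force: 0.0
```

{"method": "arm_command", "body": {
  "series": [100, 2.9, -2.7, 0, 0, 100, 5.8, -5.4, 0, 0, 100, 8.7, -8.1, 0, 0, 100, 11.6, -10.9, 0, 0, 100, 14.5, -13.6, 0, 0]
}}

```text
clock: 0.93
eef_pos: [347.2, -336.6, 313.4]
tool_rot: [-3.141, 0.0, 0.247]
force: [0.0, -0.5, -0.4]
width: 85.5
gripper_force: 0.0
```

{"method": "arm_command", "body": {
  "series": [80, 2.9, -2.7, 0, 0, 80, 5.8, -5.4, 0, 0, 80, 8.7, -8.1, 0, 0, 60, 11.6, -10.9, 0, 0, 60, 14.5, -13.6, 0, 0]
}}

```text
clock: 1.35
eef_pos: [454.6, -169.4, 313.5]
tool_rot: [-3.141, 0.0, 0.247]
force: [0.2, -1.3, -0.4]
width: 51.6
gripper_force: 0.0
```

{"method": "arm_command", "body": {
  "series": [60, 2.9, -2.7, 0, 0, 60, 5.8, -5.4, 0, 0, 60, 8.7, -8.1, 0, 0, 60, 11.6, -10.9, 0, 0, 60, 14.5, -13.6, 0, 0]
}}

```text
clock: 1.77
eef_pos: [562.0, -2.2, 313.3]
tool_rot: [-3.141, 0.001, 0.247]
force: [0.9, -0.9, -0.7]
width: 51.0
gripper_force: 0.0
```

{"method": "arm_command", "body": {
  "series": [60, 2.1, -2, 0, 3, 60, 4.1, -3.9, 0, 7, 60, 4.1, -3.9, 0, 7, 60, 4.1, -3.9, 0, 7, 60, 4.1, -3.9, 0, 7]
}}

```text
clock: 2.18
eef_pos: [591.3, 42.9, 313.0]
tool_rot: [3.141, 0.002, 0.125]
force: [-0.8, -0.8, -0.9]
width: 51.1
gripper_force: 0.0
```

```bash
python3 - <<'E'
from h import *
s=monitor.read_state();print(s["eef_pos"],s["tool_rot"])
m=viewer.camera_model("wrist");p,d=viewer.get_image("wrist")
cv2.imwrite("pics/w1.png",p[:,:,::-1]);X=cloud(d,m);z=X[...,2]
print(proj([[593,50,251],[677.8,27.6,215],[610.6,79.7,200]],m))
k=((z>238)&(z<256)).astype(np.uint8);c,l,st,ce=cv2.connectedComponentsWithStats(k)
for i in range(1,c):
    if st[i,4]>=20: print(st[i],ce[i].round(1),np.nanmean(X[l==i],0).round(1))
E
```

```text
[591.27563625  42.87519496 313.0310427 ] [3.14068148e+00 1.56241520e-03 1.24782741e-01]
[[247.702978   190.18496189]
 [281.59711237  99.45741448]
 [223.61349306 157.93989185]]
[237 175  19  21 303] [246.  185.2] [597.   52.1 248.8]
[385 244  25  21 414] [396.8 254. ] [ 539.6 -114.5  241.4]
```

View pics/w1.png

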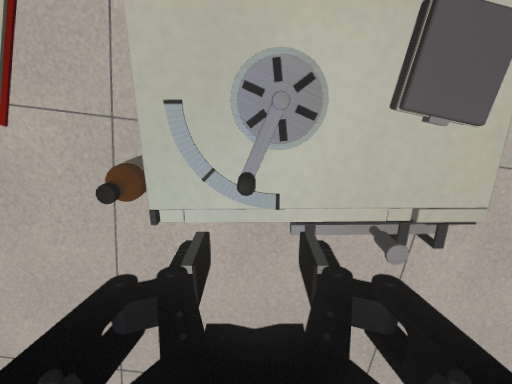

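The wrist view shows the vent knob at pixel (246,185), i.e. world ≈ (596, 51), with the lever about 22° from the 0 mark. I'll align over it, descend and grip.

{"method": "arm_command", "body": {
  "series": [60, 0.6, -0.75, 1, 0, 60, 0.6, -0.75, 3.5, 0, 60, 0.6, -0.75, 6.5, 0, 60, 0.6, -0.75, 9, 0, 60, 0.6, -0.75, 9, 0]
}}

```text
clock: 2.65
eef_pos: [592.8, 50.6, 218.2]
tool_rot: [3.141, 0.01, 0.124]
force: [-1.6, -0.3, -0.2]
width: 51.5
gripper_force: 0.0
```

{"method": "arm_command", "body": {
  "series": [0, 0, 0, 0, 0, 0, 0, 0, 0, 0, 0, 0, 0, 0, 0, 0, 0, 0, 0, 0, 0, 0, 0, 0, 0]
}}

```text
clock: 3.07
eef_pos: [597.7, 52.0, 224.9]
tool_rot: [3.142, -0.003, 0.124]
force: [-0.4, -0.4, 0.3]
width: -0.0
gripper_force: 0.0
```

The fingers shut on nothing, so I'll look at where the knob is.

```bash
python3 - <<'E'
from h import *
s=monitor.read_state();print(s["eef_pos"],s["width"],s["force"],s["gripper_force"])
m=viewer.camera_model("wrist");p,d=viewer.get_image("wrist")
cv2.imwrite("pics/w2.png",p[:,:,::-1])
print(proj([[596,51,251],[677.8,27.6,215],s["eef_pos"]],m))
mt=viewer.camera_model("scene");q,_=viewer.get_image("scene");q=cv2.resize(q[140:260,150:330,::-1],None,fx=2.5,fy=2.5)
cv2.imwrite("pics/c2.png",np.hstack([cv2.resize(p[:,:,::-1],(400,300)),cv2.resize(q,(400,300))]))
E
```

```text
[597.69317002  52.04975246 224.93523393] -0.020088489710738306 [-0.42280476 -0.35508834  0.33011822] 0.0
[[256.82281417 237.84173638]
 [306.3448598  107.70791766]
 [255.35677806 218.95723999]]
```

View pics/c2.png

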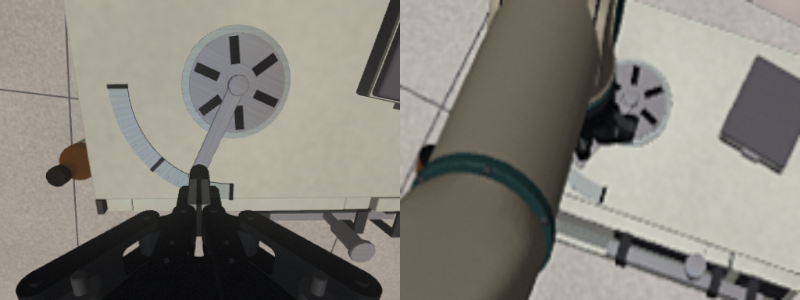

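```bash
python3 - <<'E'
from h import *
p=cv2.imread("pics/w2.png")[190:310,195:315];cv2.imwrite("pics/c3.png",cv2.resize(p,None,fx=5,fy=5,interpolation=cv2.INTER_CUBIC))
m=viewer.camera_model("wrist")
for zz in(215,236,251): print(zz,ray([[254,214],[254,222],[254,230]],m,zz).round(1))
E
```

```text
215 [[597.2  53.  215. ]
 [590.8  52.2 215. ]
 [584.2  51.4 215. ]]
236 [[605.6  54.  236. ]
 [599.9  53.3 236. ]
 [594.   52.6 236. ]]
251 [[611.6  54.8 251. ]
 [606.4  54.1 251. ]
 [601.   53.4 251. ]]
```

View pics/c3.png

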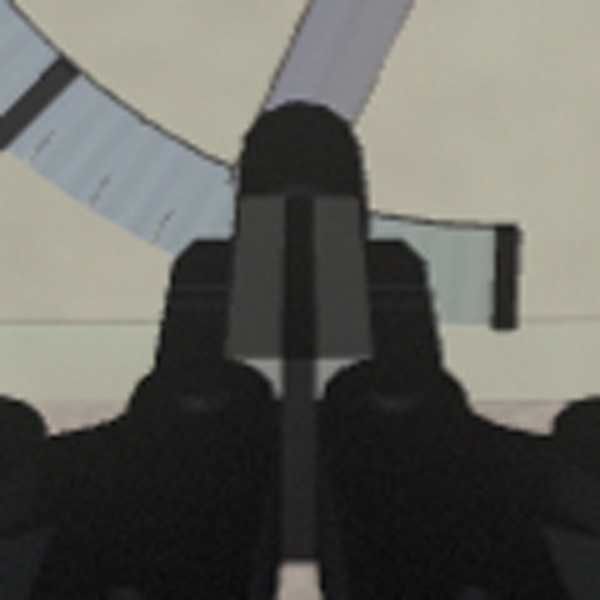

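```bash
python3 - <<'E'
from h import *
m=viewer.camera_model("wrist");print("cam",-m["R"].T@m["t"],m["R"][2])
p,d=viewer.get_image("wrist");X=cloud(d,m)
for v in range(204,264,4): print(v,p[v,255],[X[v,u].round(0).tolist() for u in(247,255,263)])
E
```

```text
cam [672.81378943  62.18998628 404.23753168] [-0.29301627 -0.03632449 -0.95541718]
204 [136 137 144] [[599.0, 59.0, 200.0], [605.0, 53.0, 215.0], [606.0, 47.0, 215.0]]
208 [137 138 144] [[595.0, 58.0, 199.0], [602.0, 53.0, 214.0], [602.0, 47.0, 214.0]]
212 [40 39 38] [[598.0, 58.0, 214.0], [604.0, 53.0, 228.0], [599.0, 46.0, 214.0]]
216 [36 36 34] [[602.0, 58.0, 232.0], [605.0, 53.0, 237.0], [602.0, 47.0, 230.0]]
220 [33 33 29] [[602.0, 58.0, 239.0], [604.0, 53.0, 242.0], [602.0, 48.0, 237.0]]
224 [33 31 30] [[602.0, 58.0, 245.0], [604.0, 53.0, 248.0], [603.0, 48.0, 244.0]]
228 [44 43 42] [[601.0, 58.0, 249.0], [602.0, 53.0, 249.0], [602.0, 48.0, 249.0]]
232 [33 35 32] [[608.0, 58.0, 269.0], [608.0, 54.0, 269.0], [609.0, 49.0, 270.0]]
236 [33 34 32] [[608.0, 58.0, 275.0], [609.0, 54.0, 275.0], [609.0, 50.0, 275.0]]
240 [32 33 31] [[608.0, 58.0, 279.0], [609.0, 54.0, 279.0], [609.0, 50.0, 279.0]]
244 [29 28 27] [[607.0, 58.0, 282.0], [609.0, 54.0, 283.0], [608.0, 50.0, 282.0]]
248 [30 30 28] [[608.0, 58.0, 286.0], [608.0, 54.0, 286.0], [609.0, 50.0, 287.0]]
252 [30 29 28] [[608.0, 58.0, 291.0], [609.0, 54.0, 291.0], [609.0, 50.0, 291.0]]
256 [28 29 27] [[608.0, 57.0, 294.0], [608.0, 54.0, 293.0], [609.0, 50.0, 295.0]]
260 [30 27 28] [[608.0, 57.0, 298.0], [609.0, 54.0, 298.0], [609.0, 50.0, 297.0]]
```

The depth shows the knob standing free at about (595, 53), top at z 249. The pads end at z ≈ 265, well above the reported TCP. I'll reopen and measure where the pad tips really are.

{"method": "arm_command", "body": {
  "series": [60, 0, 0, 0, 0, 60, 0, 0, 0, 0, 60, 0, 0, 0, 0, 60, 0, 0, 0, 0, 60, 0, 0, 0, 0]
}}

```text
clock: 3.63
eef_pos: [596.9, 52.0, 223.6]
tool_rot: [3.142, -0.0, 0.125]
force: [-0.2, 0.8, 0.0]
width: 51.1
gripper_force: 0.0
```

```bash
python3 - <<'E'
from h import *
s=monitor.read_state();e=s["eef_pos"];print(e,s["width"])
m=viewer.camera_model("wrist");p,d=viewer.get_image("wrist");X=cloud(d,m);cv2.imwrite("pics/w3.png",p[:,:,::-1])
k=(np.abs(X[...,0]-e[0])<16)&(X[...,2]>e[2]-8)&(np.abs(X[...,1]-e[1])<60)
for v in range(200,290,5):
    u=np.where(k[v])[0]
    if len(u): print(v,[(int(a),*(X[v,a]-e).round(0).astype(int)) for a in u[::max(1,len(u)//8)]])
E
```

```text
[596.89491032  51.96760147 223.5726332 ] 51.140366164681836
205 [(261, np.int64(8), np.int64(-3), np.int64(-8))]
210 [(252, np.int64(6), np.int64(3), np.int64(-1)), (253, np.int64(7), np.int64(3), np.int64(1)), (254, np.int64(7), np.int64(2), np.int64(0)), (255, np.int64(7), np.int64(1), np.int64(1)), (256, np.int64(7), np.int64(0), np.int64(1)), (257, np.int64(7), np.int64(0), np.int64(0)), (258, np.int64(7), np.int64(-1), np.int64(0))]
215 [(245, np.int64(2), np.int64(8), np.int64(1)), (247, np.int64(5), np.int64(6), np.int64(7)), (249, np.int64(5), np.int64(5), np.int64(7)), (251, np.int64(6), np.int64(4), np.int64(9)), (253, np.int64(7), np.int64(3), np.int64(10)), (255, np.int64(7), np.int64(1), np.int64(10)), (257, np.int64(7), np.int64(0), np.int64(9)), (259, np.int64(7), np.int64(-2), np.int64(9)), (261, np.int64(6), np.int64(-3), np.int64(7)), (263, np.int64(6), np.int64(-5), np.int64(5)), (265, np.int64(5), np.int64(-6), np.int64(2))]
220 [(243, np.int64(1), np.int64(9), np.int64(7)), (246, np.int64(4), np.int64(7), np.int64(13)), (249, np.int64(5), np.int64(5), np.int64(15
[... 5234 characters left out ...]
p.int64(82)), (168, np.int64(9), np.int64(35), np.int64(91)), (184, np.int64(8), np.int64(30), np.int64(89)), (200, np.int64(-4), np.int64(26), np.int64(70)), (314, np.int64(6), np.int64(-25), np.int64(77)), (330, np.int64(16), np.int64(-27), np.int64(90))]
285 [(102, np.int64(5), np.int64(60), np.int64(93)), (120, np.int64(6), np.int64(53), np.int64(93)), (138, np.int64(2), np.int64(48), np.int64(87)), (156, np.int64(2), np.int64(42), np.int64(86)), (174, np.int64(9), np.int64(32), np.int64(93)), (193, np.int64(-2), np.int64(28), np.int64(78)), (311, np.int64(3), np.int64(-25), np.int64(75)), (332, np.int64(16), np.int64(-27), np.int64(93)), (365, np.int64(13), np.int64(-43), np.int64(86))]
```

View pics/w3.png

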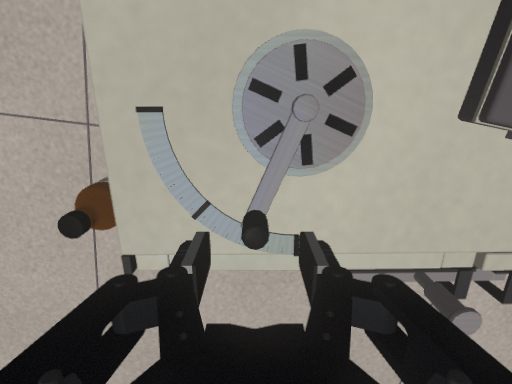

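The view confirms it: the open finger tips (209,235)/(300,235) end about 40 mm above the reported TCP, and the knob at (255,230) is centred between them. The true tip is therefore about 40 mm shorter than stated, so I'll go lower carefully.

{"method": "arm_command", "body": {
  "series": [60, 0, 0, 0.5, 0, 60, 0, 0, 1, 0, 60, 0, 0, 1.5, 0, 60, 0, 0, 1.9, 0, 60, 0, 0, 1.9, 0]
}}

```text
clock: 4.1
eef_pos: [596.0, 51.8, 203.2]
tool_rot: [-3.142, 0.002, 0.125]
force: [0.2, 0.5, 0.9]
width: 50.9
gripper_force: 0.0
```

{"method": "arm_command", "body": {
  "series": [60, 0, 0, 0.5, 0, 60, 0, 0, 1, 0, 60, 0, 0, 1.5, 0, 60, 0, 0, 1.9, 0, 60, 0, 0, 1.9, 0]
}}

```text
clock: 4.52
eef_pos: [596.1, 51.8, 184.4]
tool_rot: [3.142, 0.002, 0.125]
force: [-0.8, -0.3, -0.1]
width: 51.5
gripper_force: 0.0
```

{"method": "arm_command", "body": {
  "series": [0, 0, 0, 0, 0, 0, 0, 0, 0, 0, 0, 0, 0, 0, 0, 0, 0, 0, 0, 0, 0, 0, 0, 0, 0]
}}

```text
clock: 4.93
eef_pos: [597.2, 52.0, 186.0]
tool_rot: [3.142, -0.001, 0.125]
force: [-0.2, -0.6, 2.1]
width: 16.5
gripper_force: 58.5
```

Gripped at 16.5 mm width. I'll swing the knob along the arc from about 24° to 45°.

{"method": "arm_command", "body": {
  "series": [0, 0.3, -0.7, 0, 0, 0, 0.7, -1.4, 0, 0, 0, 1.2, -2, 0, 0, 0, 1.7, -2.6, 0, 0, 0, 1.7, -2.6, 0, 0]
}}

```text
clock: 5.35
eef_pos: [608.9, 80.6, 185.9]
tool_rot: [3.142, 0.004, 0.124]
force: [-5.9, 0.4, 6.9]
width: 16.3
gripper_force: 59.4
```

{"method": "arm_command", "body": {
  "series": [0, 0, 0, 0, 0, 0, 0, 0, 0, 0, 60, 0, 0, 0, 0, 60, 0, 0, 0, 0, 60, 0, 0, 0, 0]
}}

```text
clock: 5.77
eef_pos: [610.9, 80.1, 185.5]
tool_rot: [-3.142, -0.001, 0.125]
force: [0.1, -0.1, 0.3]
width: 50.8
gripper_force: 0.0
```

{"method": "arm_command", "body": {
  "series": [60, 0, 0, -0.5, 0, 60, 0, 0, -2, 0, 60, 0, 0, -5, 0, 60, 0, 0, -8, 0, 60, 0, 0, -10, 0]
}}

```text
clock: 6.18
eef_pos: [611.7, 80.1, 288.7]
tool_rot: [-3.141, -0.004, 0.125]
force: [1.4, 0.4, 1.3]
width: 51.1
gripper_force: 0.0
```

```bash
cat > look.py <<'E'
from h import *
s=monitor.read_state();print(s["eef_pos"],s["width"],s["force"])
m=viewer.camera_model("wrist");p,d=viewer.get_image("wrist");X=cloud(d,m);z=X[...,2]
import sys;cv2.imwrite(sys.argv[1],p[:,:,::-1])
k=((z>236)&(z<256)).astype(np.uint8);c,l,st,ce=cv2.connectedComponentsWithStats(k)
for i in range(1,c):
    if st[i,4]>=20: print(st[i],ce[i].round(1),np.nanmean(X[l==i],0).round(1))
E
python3 look.py pics/w4.png
```

```text
[611.7137593   80.08911416 288.72060248] 51.06691437380316 [1.38839988 0.43733421 1.27982474]
[244 188  20  24 375] [253.5 199.6] [612.5  81.7 248.3]
[426 277  26  23 460] [438.3 288. ] [ 540.2 -113.6  241. ]
```

The lever is now at about 46°. Next I'll move above the bolt handle.

{"method": "arm_command", "body": {
  "series": [60, -1.9, 3.6, 0, 0, 60, -3.8, 7.3, 0, 0, 60, -5.7, 11, 0, 0, 60, -7.6, 14.7, 0, 0, 60, -9.4, 18.2, 0, 0]
}}

```text
clock: 6.65
eef_pos: [539.0, -114.6, 285.9]
tool_rot: [3.141, -0.0, 0.124]
force: [-0.7, -0.9, -0.0]
width: 51.2
gripper_force: 0.0
```

{"method": "arm_command", "body": {
  "series": [60, -0.1, 0.3, 2, 0, 60, -0.1, 0.3, 5, 0, 60, -0.1, 0.3, 6, 0, 60, -0.1, 0.3, 6, 0, 60, -0.1, 0.3, 6, 0]
}}

```text
clock: 7.07
eef_pos: [539.6, -114.8, 225.7]
tool_rot: [-3.141, 0.0, 0.126]
force: [0.1, 0.2, 0.6]
width: 51.1
gripper_force: 0.0
```

```bash
python3 look.py pics/w5.png; python3 -c "
import cv2,numpy as np
cv2.imwrite('pics/c5.png',np.hstack([cv2.resize(cv2.imread(f'pics/w{i}.png'),(400,300)) for i in(4,5)]))"
```

```text
[ 539.58783878 -114.8230856   225.72632565] 51.13479787643682 [0.0994525  0.20834694 0.57674414]
[ 239  210   37   36 1013] [256.7 227.9] [ 540.  -115.6  241.5]
```

View pics/c5.png

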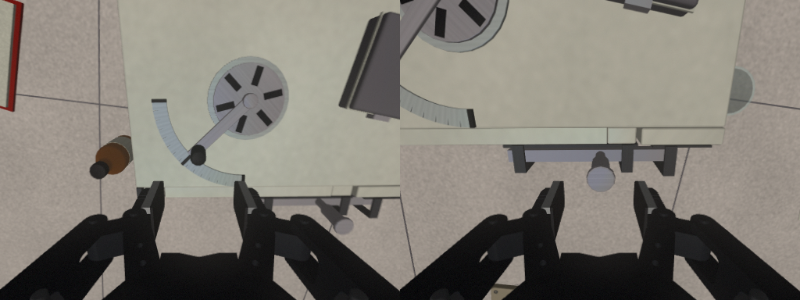

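Left: the lever lies on the middle mark (185,160). Right: the handle cap (600,178) is centred between the fingers. Descending and gripping.

{"method": "arm_command", "body": {
  "series": [60, 0, 0, 2, 0, 60, 0, 0, 4, 0, 60, 0, 0, 5.5, 0, 60, 0, 0, 6.1, 0, 60, 0, 0, 6.1, 0]
}}

```text
clock: 7.53
eef_pos: [539.4, -115.0, 164.5]
tool_rot: [-3.141, 0.001, 0.126]
force: [-0.2, 0.4, -0.3]
width: 51.1
gripper_force: 0.0
```

{"method": "arm_command", "body": {
  "series": [0, 0, 0, 0, 0, 0, 0, 0, 0, 0, 0, 0, 0, 0, 0, 0, 0, 0, 0, 0, 0, 0, 0, 0, 0]
}}

```text
clock: 7.95
eef_pos: [540.6, -115.6, 166.2]
tool_rot: [3.141, -0.003, 0.125]
force: [-0.3, 0.2, 6.2]
width: 22.0
gripper_force: 58.2
```

{"method": "arm_command", "body": {
  "series": [0, 0, 0, -0.3, 0, 0, 0, 0, -0.6, 0, 0, 0, 0, -0.9, 0, 0, 0, 0, -1.1, 0, 0, 0, 0, -1.1, 0]
}}

```text
clock: 8.37
eef_pos: [539.7, -115.6, 176.0]
tool_rot: [3.141, -0.001, 0.125]
force: [2.5, -0.7, -3.6]
width: 21.9
gripper_force: 59.3
```

```bash
python3 - <<'E'
from h import *
s=monitor.read_state();print(s["eef_pos"],s["width"],s["force"],s["gripper_force"])
for n in("wrist","top"):
    m=viewer.camera_model(n);p,d=viewer.get_image(n);X=cloud(d,m);cv2.imwrite(f"pics/{n}6.png",p[:,:,::-1])
    if n=="wrist":
        e=s["eef_pos"]
        for u in (230,240,248,256,264,272,282): print(u,[(v,*X[v,u].round(0).astype(int)) for v in range(206,246,5)])
cv2.imwrite("pics/c6.png",cv2.resize(cv2.imread("pics/wrist6.png")[170:290,180:340],(800,600),interpolation=cv2.INTER_CUBIC))
E
```

```text
[ 539.6913022  -115.61908842  175.99282911] 21.924459594289623 [ 2.53178811 -0.71000285 -3.61457657] 59.28380727767944
230 [(206, np.int64(555), np.int64(-98), np.int64(195)), (211, np.int64(552), np.int64(-98), np.int64(196)), (216, np.int64(543), np.int64(-98), np.int64(183)), (221, np.int64(541), np.int64(-98), np.int64(187)), (226, np.int64(538), np.int64(-99), np.int64(189)), (231, np.int64(549), np.int64(-100), np.int64(220)), (236, np.int64(549), np.int64(-101), np.int64(225)), (241, np.int64(549), np.int64(-101), np.int64(231))]
240 [(206, np.int64(555), np.int64(-104), np.int64(195)), (211, np.int64(553), np.int64(-104), np.int64(197)), (216, np.int64(543), np.int64(-104), np.int64(183)), (221, np.int64(542), np.int64(-105), np.int64(188)), (226, np.int64(538), np.int64(-105), np.int64(188)), (231, np.int64(535), np.int64(-106), np.int64(189)), (236, np.int64(531), np.int64(-106), np.int64(189)), (241, np.int64(429), np.int64(-108), np.int64(0))]
248 [(206, np.int64(556), np.int64(-109), np.int64(194)), (211, np.int64(553), np.int64(-109), np.int64(195)), (216, np.int64(544)
[... 1312 characters left out ...]
4(184)), (221, np.int64(545), np.int64(-126), np.int64(188)), (226, np.int64(542), np.int64(-127), np.int64(189)), (231, np.int64(538), np.int64(-127), np.int64(189)), (236, np.int64(534), np.int64(-128), np.int64(189)), (241, np.int64(434), np.int64(-154), np.int64(1))]
282 [(206, np.int64(558), np.int64(-131), np.int64(192)), (211, np.int64(555), np.int64(-131), np.int64(195)), (216, np.int64(547), np.int64(-133), np.int64(184)), (221, np.int64(546), np.int64(-133), np.int64(190)), (226, np.int64(542), np.int64(-133), np.int64(188)), (231, np.int64(553), np.int64(-129), np.int64(219)), (236, np.int64(552), np.int64(-128), np.int64(225)), (241, np.int64(553), np.int64(-127), np.int64(232))]
```

View pics/c6.png

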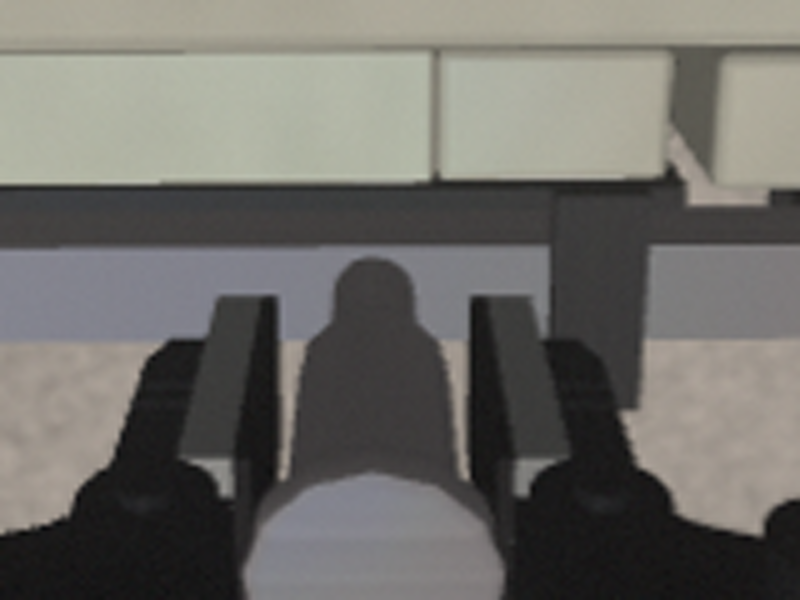

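The crop shows the fingers holding the handle's cap, and the bar top is at z 189, so the bolt is lifted 10 mm. Now I'll draw it about 42 mm along the tool's -y while keeping the lift.

{"method": "arm_command", "body": {
  "series": [0, 0, -0.7, -0.1, 0, 0, 0, -1.4, -0.1, 0, 0, 0, -2.1, -0.1, 0, 0, 0, -2.8, -0.1, 0, 0, 0, -3.5, -0.1, 0]
}}

```text
clock: 8.88
eef_pos: [534.8, -79.7, 176.6]
tool_rot: [-3.142, -0.0, 0.125]
force: [2.1, -1.5, -4.4]
width: 22.0
gripper_force: 59.3
```

{"method": "arm_command", "body": {
  "series": [0, 0, -0.5, 0, 0, 0, 0, -0.7, 0, 0, 0, 0, -0.7, 0, 0, 0, 0, -0.7, 0, 0, 0, 0, -0.7, 0, 0]
}}

```text
clock: 9.3
eef_pos: [534.1, -73.1, 176.6]
tool_rot: [-3.141, -0.0, 0.125]
force: [3.0, 1.7, -2.9]
width: 22.3
gripper_force: 59.3
```

```bash
python3 - <<'E'
from h import *
s=monitor.read_state();print(s["eef_pos"],s["width"],s["force"],s["gripper_force"])
m=viewer.camera_model("wrist");p,d=viewer.get_image("wrist");X=cloud(d,m);cv2.imwrite("pics/w7.png",p[:,:,::-1])
z=X[...,2];k=((z>244)&(z<260)&(abs(X[...,0]-s["eef_pos"][0])<20)&(abs(X[...,1]-s["eef_pos"][1])<11));print("cap",np.nanmean(X[k],0))
E
```

```text
[534.13587439 -73.13435961 176.61816032] 22.277489085541617 [ 2.9564983   1.68335674 -2.90935461] 59.306092858314514
cap [534.72089259 -73.30508606 251.64516908]
```

The cap has moved 43 mm and is still lifted, so the nose is clear. I'll swing the door along its arc, turning the tool with it, in two equal steps of 0.15 rad.

{"method": "arm_command", "body": {
  "series": [0, -0.67, -0.06, 0, 1.7, 0, -1.35, -0.13, 0, 3.4, 0, -2.02, -0.23, 0, 5.2, 0, -2.68, -0.34, 0, 6.9, 0, -3.34, -0.48, 0, 8.6]
}}

```text
clock: 9.77
eef_pos: [499.8, -73.5, 176.7]
tool_rot: [3.141, -0.0, -0.029]
force: [4.0, 1.1, -3.6]
width: 22.1
gripper_force: 59.3
```

{"method": "arm_command", "body": {
  "series": [0, -0.67, -0.06, 0, 1.7, 0, -1.35, -0.13, 0, 3.4, 0, -2.02, -0.23, 0, 5.2, 0, -2.68, -0.34, 0, 6.9, 0, -3.34, -0.48, 0, 8.6]
}}

```text
clock: 10.18
eef_pos: [466.5, -68.4, 176.8]
tool_rot: [3.141, -0.001, -0.179]
force: [3.1, -0.5, -3.3]
width: 22.3
gripper_force: 59.3
```

{"method": "arm_command", "body": {
  "series": [0, 0, 0, 0, 0, 0, 0, 0, 0, 0, 0, 0, 0, 0, 0, 0, 0, 0, 0, 0, 0, 0, 0, 0, 0]
}}

```text
clock: 10.6
eef_pos: [467.4, -68.1, 176.6]
tool_rot: [3.141, -0.001, -0.176]
force: [2.9, -2.6, -4.1]
width: 22.3
gripper_force: 59.3
```

```bash
python3 - <<'E'
from h import *
s=monitor.read_state();print(s["eef_pos"],s["tool_rot"],s["width"],s["force"],s["gripper_force"],abs(s["qd"]).max())
m=viewer.camera_model("wrist");p,d=viewer.get_image("wrist");X=cloud(d,m)
z=X[...,2];e=s["eef_pos"];k=((z>238)&(z<260)&(np.hypot(X[...,0]-e[0],X[...,1]-e[1])<11));print("cap",np.nanmean(X[k],0))
q,_=viewer.get_image("scene")
cv2.imwrite("pics/c8.png",np.hstack([cv2.resize(p[:,:,::-1],(400,300)),cv2.resize(q[120:290,140:370,::-1],(400,300))]))
E
```

```text
[467.42490998 -68.10282219 176.62180956] [ 3.14121575e+00 -5.34139824e-04 -1.75817919e-01] 22.268963616856503 [ 2.86875388 -2.5890746  -4.09106341] 59.305139780044556 0.002732515034252238
cap [468.60792333 -68.38749249 251.12184832]
```

View pics/c8.png

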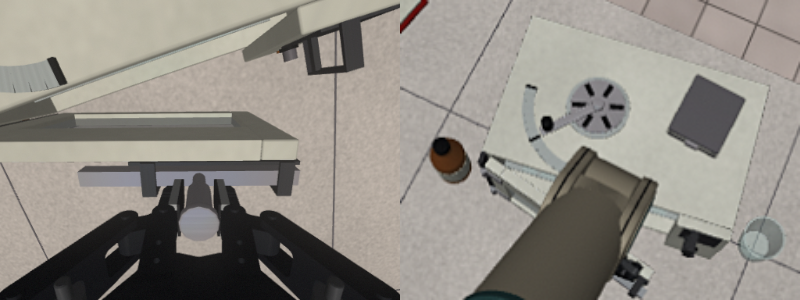

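The wrist view shows the door open with its free edge near (297,150) and the handle at (200,222) held in the fingers. The scene view shows the lever on the middle mark (540,130) and the bottle, jar and box in place. Everything is steady, so I'm handing in.

```bash
python3 -c "
from cell import workorder;print(workorder.finish_job())"
```

```text
the job is handed in; nothing more can be done
None
```

I've handed the job in, with no verdict returned: the vent lever is at about 45°, the bolt is drawn about 43 mm, and the door is held still at about 0.30 rad by the bolt's handle. The box, bottle and jar look untouched.

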